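Balance a loaded centrifuge rotor

ROBOT

A 7-joint arm with a two-finger parallel gripper is mounted at the origin on the work surface; the furniture and walls round the work are solid. World frame = base frame: x ahead of the robot, y to its left, z up, the work surface at z = 0. Lengths are in m, angles in degrees, forces in N, time in s.
With the tool pointing down it reaches from about 0.4 to 0.875 m from the base axis. Payload 19.3 kg.
Tool frame: the origin (TCP) lies at the very end of the fingers, on their centre line; the grasp point (between the pads) lies 19 mm behind it; z points along the fingers, y is the line along which they close (so a half turn about z gives the same grasp; the last joint's range is limited). The gripper opens to 85 mm and grips with 20 to 120 N. Pads are 22 mm wide; open, the fingers measure 114 mm over their backs; the gripper's body (76 mm by 85 mm) begins 54 mm behind the grasp point. The pads swing forward as they close: fully open they stand 13 mm farther back than shut.
Start: joints at [67.426, 29.874, -2.08, 91.645, 1.215, 58.505, -6.463], TCP at [0.199, -0.593, 0.231] pointing down, gripper open.
Joint ranges: [-166.77, 166.77], [-17.47, 122.26], [-85.68, 81.53], [9.62, 139.38], [-72.42, 252.41], [9.2, 110.78], [-144.41, 144.41]. Speed limits (degrees/s): [108.29, 108.29, 136.94, 136.94, 172.46, 172.46, 172.46].

INTERFACE

Orientations are given as a 3x3 rotation matrix whose columns are the frame's x, y, z axes.
In Python, from station import state, capture, camera_info, hand_in gives the robot as it stands. The module is installed in compiled form; this text tells all that it offers.
- The arm moves only by the shell command python3 -m creep 'ROWS' [FORCE]. ROWS is JSON, a list that holds one entry, the list of rows, each a list of 7 numbers: the closure, from 0 (fully open) to 1 (shut), then the shift along the tool's x, y, z in cm, then the turn, a rotation vector about the tool's x, y, z in degrees. In form: [[[hand, dx, dy, dz, rx, ry, rz], ...]]. A call has 1 to 10 rows; each row shifts and turns the commanded pose from where the row before left it, along the tool's axes as they then stand; what a row does not reach is not made up. A row lasts 1/10 s, in which the tool goes at most 50 mm and 8.59 degrees, less where a joint would pass 70% of its speed; a pose out of reach is approached as far as the arm can. A call with a gripper value outside its range is refused whole. The fingers move at their own pace and stop on an object; FORCE is the grip in N (left out, the last holds). Time passes only in rows, so rows that do not move let the fingers close. It gives the time, the measured TCP pose, the force, the opening and the grip force at its end, in the units of the state.
- state(): the state, without advancing time (a new reading comes with each control period).
- capture(name): name is "scene" or "top"; returns (picture, depth): 384x512x3 uint8, red, green, blue; 384x512 float32, m along the optical axis (not along the pixel's ray), 0 where there is no reading.
- camera_info(name): a dict with "fx", "fy", "cx", "cy" (pixels), "k1" (the pictures are not rectified: a ray, as slopes to the right and down, at radius r is drawn at 1 + k1 r^2 times it, then the intrinsics apply), "R" (3x3) and "t" (3): a world point X has camera coordinates R X + t. Camera axes: x right, y down, z forward; pixel columns grow to the right and rows downward; lengths in m; the calibration is good to about 2 mm. A picture is of the moment at which its call begins. camera_info takes no time and is no camera call.
- hand_in(): hands the job in; it is judged then, once.
The state is a dict: "time": time; "q": joint angles; "joint_velocities": joint speeds; "tau": joint torques, N m; "position": TCP position; "tool_rot": TCP orientation; "wrist_force": force on the tool from outside, world axes, zero at the start; "moment": the same for the moment, N m; "width": finger opening in m; "grasp_force": force on a finger pad.
Only numpy, scipy, OpenCV 4.12 (cv2) and the standard library are available. Lean on these libraries where they do the work, as an engineer would, in place of code of your own. Each camera call takes 0.05 s, during which the arm holds its last target. There are 200 camera calls.

TASK

This centrifuge rotor has been loaded out of balance: every bucket is full, but no container has its like opposite it. Rearrange the containers so that the two of each kind (squat stoppered vials, wide-capped tubes, tall slim-capped bottles) stand in exactly opposite buckets, all six fully seated; use the two-well stand or free bench to park one on the way. Keep the containers upright, set them down rather than drop them, and leave the beaker and the timer where they are.

Things in the scene. Friction and masses are not known exactly. Their poses are not given: they have to be found in the camera images.
- rotor: Aluminium centrifuge rotor fixed on the bench, 210 mm across. Origin: on its axis at bench height, z up. Six buckets, centres 80 mm from the axis at 0, 60, .. 300 deg from its x axis, so buckets k and k+3 face each other across the axis, 160 mm apart. Bucket floor 14 mm, rim 36 mm above the bench; bore 38 mm, a funnel opening to 50 mm at the rim. Centre nut 28 mm wide, 46 mm high.
- tube_stand: Grey plastic stand block fixed on the bench, 140 x 66 mm, 30 mm high, for parking a container. Two empty round wells in its top, centres 34 mm either side of its middle along its own x axis; 46 mm wide, 18 mm deep (floor 12 mm above the bench). Origin: centre of its underside, z up.
- vial_a: A squat glass vial, one of two alike: clear body 29 mm wide, flat black rubber stopper 33 mm wide and 7 mm thick on top, 58 mm tall, 30 g. Origin: centre of its flat underside, z up its axis. Starts upright in a rotor bucket. Grasp across the stopper.
- vial_b: A squat glass vial, one of two alike: clear body 29 mm wide, flat black rubber stopper 33 mm wide and 7 mm thick on top, 58 mm tall, 30 g. Origin: centre of its flat underside, z up its axis. Starts upright in a rotor bucket. Grasp across the stopper.
- tube_a: A white plastic tube of middle height, one of two alike: straight body 29 mm wide, wide ribbed flat-topped white screw cap 36 mm wide and 14 mm high on top, 72 mm tall, 40 g. Origin: centre of its flat underside, z up its axis. Starts upright in a rotor bucket. Grasp across the cap.
- tube_b: A white plastic tube of middle height, one of two alike: straight body 29 mm wide, wide ribbed flat-topped white screw cap 36 mm wide and 14 mm high on top, 72 mm tall, 40 g. Origin: centre of its flat underside, z up its axis. Starts upright in a rotor bucket. Grasp across the cap.
- bottle_a: A white plastic bottle-like tube, the tallest kind, one of two alike: body 29 mm wide up to 52 mm, shoulder, then a slim ribbed grey cap 20 mm wide from 60 mm to the top at 86 mm, 50 g. Origin: centre of its flat underside, z up its axis. Starts upright in a rotor bucket. Grasp across the slim cap.
- bottle_b: A white plastic bottle-like tube, the tallest kind, one of two alike: body 29 mm wide up to 52 mm, shoulder, then a slim ribbed grey cap 20 mm wide from 60 mm to the top at 86 mm, 50 g. Origin: centre of its flat underside, z up its axis. Starts upright in a rotor bucket. Grasp across the slim cap.
- beaker_1: Bystander: clear beaker, 69 mm wide and 82 mm tall, loose on the bench with a blue-capped tube standing in it. Origin: centre of its underside.
- timer_1: Bystander: small white bench timer, 66 x 66 mm, 19 mm high, lying loose on the bench. Origin: centre of its underside.

How it is judged (in metres and radians):
At the end, for the whole second after the job is handed in: All six containers stand in rotor buckets, one in each: underside within 5 mm of the bucket floor height, centre 68 to 92 mm from the rotor axis, tilted less than 0.15 rad, at rest and released; and the two of each kind are opposite each other (more than 148 mm apart) (horizontal distance between vial_a and rotor between 0.068 and 0.092 m and z of vial_a in the frame of rotor between 0.009 and 0.019 m and angle between each of vial_a, vial_b, tube_a, tube_b, bottle_a, bottle_b's own z axis and vertical below 0.15 rad and linear speed of each of vial_a, vial_b, tube_a, tube_b, bottle_a, bottle_b below 0.02 m/s and contact force between each of vial_a, vial_b, tube_a, tube_b, bottle_a, bottle_b and the fingers below 0.01 N and horizontal distance between vial_b and rotor between 0.068 and 0.092 m and z of vial_b in the frame of rotor between 0.009 and 0.019 m and horizontal distance between tube_a and rotor between 0.068 and 0.092 m and z of tube_a in the frame of rotor between 0.009 and 0.019 m and horizontal distance between tube_b and rotor between 0.068 and 0.092 m and z of tube_b in the frame of rotor between 0.009 and 0.019 m and horizontal distance between bottle_a and rotor between 0.068 and 0.092 m and z of bottle_a in the frame of rotor between 0.009 and 0.019 m and horizontal distance between bottle_b and rotor between 0.068 and 0.092 m and z of bottle_b in the frame of rotor between 0.009 and 0.019 m and horizontal distance between vial_a and vial_b above 0.148 m and horizontal distance between tube_a and tube_b above 0.148 m and horizontal distance between bottle_a and bottle_b above 0.148 m); the robot touches nothing.
It fails at once if a container is tipped more than about 35 degrees from upright (angle between any of vial_a, vial_b, tube_a, tube_b, bottle_a, bottle_b's own z axis and vertical above 0.6 rad).
It fails at once if a container falls freely from a height (its underside more than 70 mm above the bench, touched by nothing) ((height (world z) of vial_a above 0.07 m and contact force between vial_a and anything else below 0.005 N) or (height (world z) of vial_b above 0.07 m and contact force between vial_b and anything else below 0.005 N) or (height (world z) of tube_a above 0.07 m and contact force between tube_a and anything else below 0.005 N) or (height (world z) of tube_b above 0.07 m and contact force between tube_b and anything else below 0.005 N) or (height (world z) of bottle_a above 0.07 m and contact force between bottle_a and anything else below 0.005 N) or (height (world z) of bottle_b above 0.07 m and contact force between bottle_b and anything else below 0.005 N)).
It fails at once if the beaker or the timer is moved by more than 20 mm (distance of any of beaker_1, timer_1 from where it was at the start of the episode above 0.02 m).
It also fails if it takes over 96 s, if anything falls off the work surface, if the arm or the gripper's body presses on something with over 40 N, if the wrist force passes 120 N, or if a joint passes its speed limit or range.

## Working session

There is one attempt and no reset: what is moved stays moved. The work goes in short steps, Python scripts to look and compute and a shell command to move; the robot and the scene stay as the last step left them, time stands still between calls to the robot, and variables do not carry over. Pictures are saved under pics/ and viewed, at most 14 in all, crops included, and the job is handed in when it is done.

```bash
mkdir -p pics
python3 - <<'E'
from station import *
import cv2,numpy as np
for n in("top","scene"):
    p,d=capture(n); cv2.imwrite(f"pics/{n}0.png",p[:,:,::-1]); np.savez(f"{n}0.npz",p=p,d=d)
    print(n,{k:(np.round(v,3).tolist() if not np.isscalar(v) else v) for k,v in camera_info(n).items()})
s=state();print(s["time"],s["position"],np.round(s["tool_rot"],3).tolist(),s["width"])
E
```

```text
top {'fx': 353.3122096981967, 'fy': 353.3122096981967, 'cx': 256.36762489499375, 'cy': 187.26202007462865, 'k1': 0.038305466013774075, 'R': [[0.023, -1.0, 0.006], [-0.98, -0.023, -0.196], [0.196, -0.002, -0.981]], 't': [-0.03, 0.573, 1.167]}
scene {'fx': 359.1743110062378, 'fy': 359.1743110062378, 'cx': 248.412728036134, 'cy': 187.03042166232945, 'k1': 0.008359595418453143, 'R': [[-0.533, -0.846, -0.011], [-0.422, 0.278, -0.863], [0.733, -0.455, -0.505]], 't': [0.27, 0.295, 0.613]}
0.1 [ 0.1987406  -0.59225698  0.23081022] [[0.948, 0.318, -0.0], [0.318, -0.948, 0.001], [-0.0, -0.001, -1.0]] 0.08536697228324702
```

View pics/top0.png

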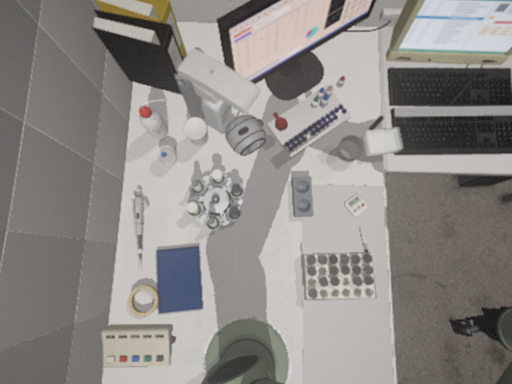

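View pics/scene0.png

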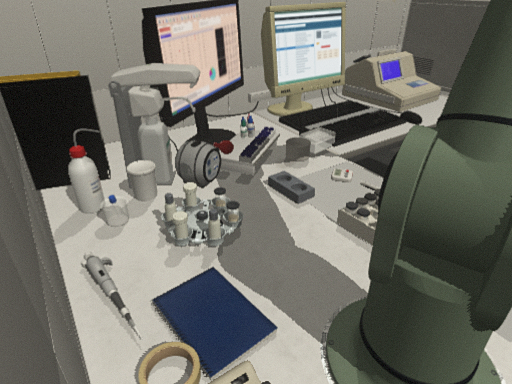

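The top view shows the rotor at about (215,200), the stand at (302,195), the beaker at (167,155) and the timer at (356,205). I'll enlarge the rotor next.

```bash
cat > h.py <<'E'
import numpy as np,cv2
from station import *
def ray(n,u,v):
    c=camera_info(n);x=(u-c["cx"])/c["fx"];y=(v-c["cy"])/c["fy"]
    r=np.hypot(x,y);s=r
    for _ in range(20): s=r/(1+c["k1"]*s*s)
    k=s/r if r else 1
    R=np.array(c["R"]);return -R.T@np.array(c["t"]),R.T@np.array([x*k,y*k,1])
def onz(n,u,v,z):
    o,d=ray(n,u,v);return o+d*(z-o[2])/d[2]
def proj(n,X):
    c=camera_info(n);p=np.array(c["R"])@X+np.array(c["t"]);x=p[:2]/p[2];x=x*(1+c["k1"]*(x@x))
    return np.array([c["cx"]+c["fx"]*x[0],c["cy"]+c["fy"]*x[1]])
E
python3 - <<'E'
from h import *
a=np.load("top0.npz")["p"][160:240,165:265,::-1]; b=np.load("scene0.npz")["p"][175:255,155:255,::-1]
cv2.imwrite("pics/rot.png",np.vstack([cv2.resize(a,None,fx=3.7,fy=3.7,interpolation=2),cv2.resize(b,None,fx=3.7,fy=3.7,interpolation=2)]))
g=np.load("top0.npz")["d"]
# point cloud of rotor region
P=[]
for v in range(160,240):
  for u in range(180,320):
    if g[v,u]>0:
      o,d=ray("top",u,v);P.append(np.r_[u,v,o+d*g[v,u]])
P=np.array(P)
for lo,hi in((.025,.034),(.04,.08),(.08,.12)):
  m=(P[:,4]>lo)&(P[:,4]<hi);print(lo,m.sum(),np.median(P[m,2:],0))
np.save("P.npy",P)
m=(P[:,0]<250)&(P[:,4]>.09);print(P[m].round(3)[:60])
print(onz("top",215,200,.04),onz("top",302,195,.03),onz("top",167,155,.08),onz("top",356,205,.02))
E
```

```text
Traceback (most recent call last):
  File "h.py", line 4, in ray
    c=camera_info(n);x=(u-c["cx"])/c["fx"];y=(v-c["cy"])/c["fy"]
ValueError: time passes only in moves, steps and waits
```

View pics/rot.png

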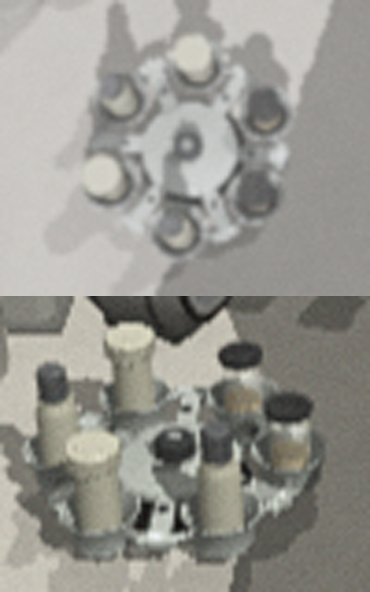

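The enlarged top crop shows, clockwise from the top: tube (195,58), vial (268,108), vial (257,193), bottle (178,232), tube (105,177), bottle (120,97). The shortest fix is a 3-cycle that takes four moves. Park the second vial, move the bottle into its bucket, move the lower-left tube to the bottle's bucket, then put the vial in the tube's bucket.

```bash
sed -i 's/^def ray/_c={n:camera_info(n) for n in("top","scene")}\ndef ray/; s/c=camera_info(n);/c=_c[n];/' h.py
python3 - <<'E'
from h import *
g=np.load("top0.npz")
d=g["d"]; pic=g["p"].astype(int)
P=[]
for v in range(160,240):
  for u in range(170,320):
    if d[v,u]>0:
      o,r=ray("top",u,v);P.append(np.r_[u,v,o+r*d[v,u]])
P=np.array(P); np.save("P.npy",P)
guess=dict(T1=(195,58,.086),V1=(268,108,.072),V2=(257,193,.072),B1=(178,232,.1),T2=(105,177,.086),B2=(120,97,.1))
C=[]
for k,(a,b,z) in guess.items():
  u,v=a/3.7+165,b/3.7+160
  X=onz("top",u,v,z)
  m=(np.hypot(*(P[:,2:4]-X[:2]).T)<.03)&(abs(P[:,4]-z)<.006)
  q=P[m,2:]; mid=(q.min(0)+q.max(0))/2
  print(k,X.round(3),m.sum(),q.mean(0).round(3) if m.sum() else 0,mid.round(3),(q.max(0)-q.min(0)).round(3)); C.append(mid)
C=np.array(C)
print("centre from opposite pairs",[(C[i,:2]+C[i+3,:2])/2 for i in range(3)],[np.hypot(*(C[i,:2]-C[i+3,:2])) for i in range(3)])
# fit hexagon: c + .08*rot
ang=[]; c=C[:,:2].mean(0)
for i in range(6): ang.append(np.degrees(np.arctan2(*(C[i,:2]-c)[::-1]))+60*i)
print(c,np.mod(ang,360))
m=(P[:,0]>285)&(P[:,4]>.022)&(P[:,4]<.04)&(P[:,1]<220);
r=cv2.minAreaRect((P[m,2:4]*1000).astype(np.float32));print("stand",r,m.sum(),P[m,4].mean())
print("beaker",onz("top",167,155,.05),"timer",onz("top",356,205,.02))
E
```

```text
T1 [0.605 0.115 0.086] 89 [0.61  0.119 0.086] [0.611 0.118 0.086] [0.036 0.035 0.012]
V1 [0.562 0.047 0.072] 69 [0.566 0.052 0.072] [0.566 0.052 0.072] [0.029 0.028 0.01 ]
V2 [0.483 0.055 0.072] 75 [0.486 0.058 0.071] [0.486 0.058 0.071] [0.031 0.031 0.01 ]
B1 [0.443 0.122 0.1  ] 27 [0.451 0.13  0.1  ] [0.451 0.13  0.1  ] [0.017 0.017 0.007]
T2 [0.493 0.191 0.086] 95 [0.496 0.196 0.086] [0.496 0.196 0.086] [0.034 0.035 0.011]
B2 [0.564 0.179 0.1  ] 26 [0.575 0.19  0.099] [0.574 0.19  0.099] [0.014 0.017 0.009]
centre from opposite pairs [array([0.53081437, 0.12422849]), array([0.53117701, 0.1243908 ]), array([0.53009914, 0.12429599])] [np.float64(0.1609892770650459), np.float64(0.16004663399223318), np.float64(0.15900400257438912)]
[0.53069684 0.12430509] [355.54529424 356.35022585 355.76598952 355.64117547 355.67847147
 356.47389866]
stand ((552.0828857421875, -181.02011108398438), (140.0281524658203, 66.3619384765625), 3.2197327613830566) 485 0.02913184988329978
beaker [0.68349153 0.30107206 0.05      ] timer [ 0.52547498 -0.36998755  0.02      ]
```

The fit is clean: rotor centre (0.531,0.124), bucket phase −4.1°, opposite spacing 160 mm, stand 140x66 at (0.552,−0.181). I'll close along yaw −34°, midway between neighbours. First I move toward the rotor.

```bash
cat > t.py <<'E'
import sys,numpy as np
from station import state
C=np.array([.5307,.1243]);S={f"s{i}":C+.08*np.array([np.cos(np.radians(-4.1-60*i)),np.sin(np.radians(-4.1-60*i))]) for i in range(6)}
S["w"]=np.array([.518,-.183])
s=state();R=np.array(s["tool_rot"]);p=np.array(s["position"])
X=np.r_[S[sys.argv[1]],float(sys.argv[2])]
d=R.T@(X-p)*100
print("t",round(s["time"],2),"pos",p.round(4),"yaw y",np.degrees(np.arctan2(R[1,1],R[0,1])).round(2),"zax",R[:,2].round(4),"w",round(s["width"],4),"gf",np.round(s["grasp_force"],1),"F",np.round(s["wrist_force"],1),"q7",np.round(s["q"][6],1))
print("target",X.round(4),"delta tool cm",d.round(2),"norm",np.linalg.norm(d).round(2))
E
python3 -m creep '[[[0,3.5,-2,0,0,0,-7.5],[0,3.5,-2,0,0,0,-7.5],[0,4,-1.5,0,0,0,-7.5],[0,4,-1,0,0,0,-7.5],[0,4,0,0,0,0,-7.5],[0,4,0,0,0,0,0],[0,4,0,0,0,0,0],[0,4,0,0,0,0,0],[0,4,0,0,0,0,0],[0,4,0,0,0,0,0]]]' 40; python3 t.py s2 0.15
```

```text
time: 1.1
position: [0.4357, -0.2633, 0.2312]
tool_rot: [[0.559, 0.829, -0.0], [0.829, -0.559, 0.0], [-0.0, -0.0, -1.0]]
wrist_force: [0.3, -0.8, 0.3]
width: 0.0855
grasp_force: 0.0
t 1.1 pos [ 0.4357 -0.2633  0.2312] yaw y -33.96 zax [-2.e-04  1.e-04 -1.e+00] w 0.0855 gf 0.0 F [ 0.3 -0.8  0.3] q7 -17.0
target [0.4858 0.0581 0.15  ] delta tool cm [ 29.46 -13.79   8.12] norm 33.53
```

```bash
python3 -m creep '[[[0.3,3.7,-1.7,0,0,0,0],[0.3,3.7,-1.7,0,0,0,0],[0.3,3.7,-1.7,0,0,0,0],[0.3,3.7,-1.7,0,0,0,0],[0.3,3.7,-1.7,0,0,0,0],[0.3,3.7,-1.7,0,0,0,0],[0.3,3.7,-1.7,0,0,0,0],[0.3,3.6,-1.9,0,0,0,0],[0.3,0,0,3,0,0,0],[0.3,0,0,3,0,0,0]]]' ; python3 t.py s2 0.049
```

```text
time: 2.1
position: [0.4856, 0.0583, 0.1708]
tool_rot: [[0.557, 0.831, 0.001], [0.831, -0.557, 0.0], [0.001, 0.001, -1.0]]
wrist_force: [1.4, -0.6, -1.8]
width: 0.0596
grasp_force: 0.0
t 2.1 pos [0.4856 0.0583 0.1708] yaw y -33.82 zax [ 1.4e-03  5.0e-04 -1.0e+00] w 0.0596 gf 0.0 F [ 1.4 -0.6 -1.8] q7 -61.1
target [0.4858 0.0581 0.049 ] delta tool cm [-0.02  0.02 12.18] norm 12.18
```

```bash
python3 -m creep '[[[0.3,0,0,3.5,0,0,0],[0.3,0,0,3,0,0,0],[0.3,0,0,2.5,0,0,0],[0.3,0,0,2,0,0,0],[0.3,0,0,1.4,0,0,0],[0.3,0,0,0,0,0,0],[1,0,0,0,0,0,0],[1,0,0,0,0,0,0],[1,0,0,0,0,0,0],[1,0,0,0,0,0,0]]]' 30; python3 t.py w 0.18
```

```text
time: 3.1
position: [0.4859, 0.057, 0.0481]
tool_rot: [[0.559, 0.829, 0.001], [0.829, -0.559, 0.0], [0.001, 0.001, -1.0]]
wrist_force: [-0.5, -0.1, 8.0]
width: 0.0311
grasp_force: 29.8
t 3.1 pos [0.4859 0.057  0.0481] yaw y -33.96 zax [ 1.4e-03  2.0e-04 -1.0e+00] w 0.0311 gf 29.8 F [-0.5 -0.1  8. ] q7 -68.7
target [ 0.518 -0.183  0.18 ] delta tool cm [-18.11  16.08 -13.19] norm 27.58
```

```bash
python3 -m creep '[[[1,0,0,-0.5,0,0,0],[1,0,0,-1.5,0,0,0],[1,0,0,-2.5,0,0,0],[1,0,0,-3,0,0,0],[1,0,0,-3,0,0,0],[1,0,0,-2.5,0,0,0]]]'; python3 t.py w 0.18
```

```text
time: 3.7
position: [0.4854, 0.057, 0.1793]
tool_rot: [[0.558, 0.83, 0.001], [0.83, -0.558, 0.0], [0.001, 0.001, -1.0]]
wrist_force: [-0.1, 0.1, -0.3]
width: 0.0315
grasp_force: 29.8
t 3.7 pos [0.4854 0.057  0.1793] yaw y -33.95 zax [ 1.e-03  2.e-04 -1.e+00] w 0.0315 gf 29.8 F [-0.1  0.1 -0.3] q7 -60.8
target [ 0.518 -0.183  0.18 ] delta tool cm [-18.09  16.11  -0.07] norm 24.22
```

Run:
```python
from h import *
p,d=capture("scene");cv2.imwrite("pics/s1.png",cv2.resize(p[100:260,130:330,::-1],None,fx=3,fy=3))
```

```text
(no output)
```

View pics/s1.png

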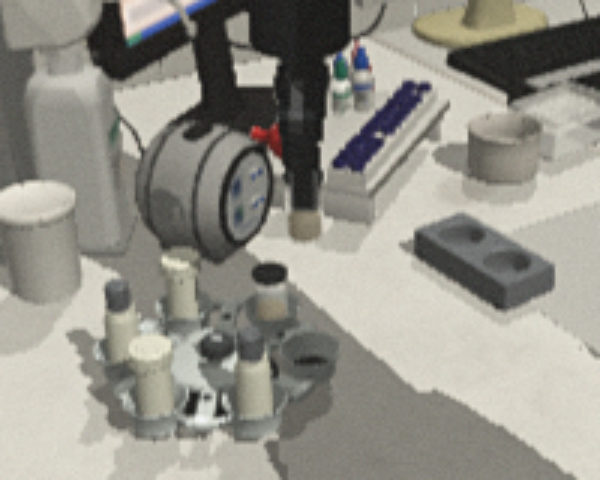

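The vial hangs upright in the fingers at crop (303,220), and its bucket at (310,355) is empty. Next stop is the stand.

```bash
python3 -m creep '[[[1,-1.4,1.2,0,0,0,0],[1,-2.8,2.5,0,0,0,0],[1,-3,2.7,0,0,0,0],[1,-3,2.7,0,0,0,0],[1,-3,2.7,0,0,0,0],[1,-2.8,2.5,0,0,0,0],[1,-1.5,1.3,0,0,0,0],[1,-0.6,0.5,0,0,0,0],[1,0,0,0,0,0,0]]]'; python3 t.py w 0.049
```

```text
time: 4.65
position: [0.5177, -0.1836, 0.1773]
tool_rot: [[0.559, 0.829, -0.0], [0.829, -0.559, 0.0], [0.0, -0.0, -1.0]]
wrist_force: [0.2, 0.5, 0.4]
width: 0.0312
grasp_force: 29.8
t 4.65 pos [ 0.5177 -0.1836  0.1773] yaw y -34.02 zax [-1.e-04  1.e-04 -1.e+00] w 0.0312 gf 29.8 F [0.2 0.5 0.4] q7 -32.8
target [ 0.518 -0.183  0.049] delta tool cm [ 0.07 -0.   12.83] norm 12.83
```

```bash
python3 -m creep '[[[1,0,0,2,0,0,0],[1,0,0,3.3,0,0,0],[1,0,0,3,0,0,0],[1,0,0,2.5,0,0,0],[1,0,0,1.3,0,0,0],[1,0,0,0.5,0,0,0],[1,0,0,0.3,0,0,0],[1,0,0,0.1,0,0,0],[1,0,0,0,0,0,0]]]'; python3 t.py w 0.046
```

```text
time: 5.55
position: [0.5183, -0.1831, 0.0481]
tool_rot: [[0.559, 0.829, 0.001], [0.829, -0.559, -0.0], [0.0, 0.001, -1.0]]
wrist_force: [0.0, -0.9, 0.1]
width: 0.0317
grasp_force: 29.8
t 5.55 pos [ 0.5183 -0.1831  0.0481] yaw y -33.95 zax [ 1.1e-03 -3.0e-04 -1.0e+00] w 0.0317 gf 29.8 F [ 0.  -0.9  0.1] q7 -38.2
target [ 0.518 -0.183  0.046] delta tool cm [-0.   -0.03  0.21] norm 0.21
```

```bash
python3 -m creep '[[[1,0,0,0.1,0,0,0],[1,0,0,0.1,0,0,0],[0.3,0,0,0,0,0,0],[0.3,0,0,0,0,0,0],[0.3,0,0,0,0,0,0],[0.3,0,0,-2,0,0,0],[0.3,0,0,-3.5,0,0,0],[0.3,0,0,-3.5,0,0,0],[0.3,0,0,-3,0,0,0],[0.3,0,0,-2,0,0,0]]]'; python3 t.py s3 0.19
```

```text
time: 6.55
position: [0.5183, -0.1832, 0.1875]
tool_rot: [[0.559, 0.829, 0.002], [0.829, -0.559, -0.001], [0.001, 0.002, -1.0]]
wrist_force: [-0.3, 0.0, -0.7]
width: 0.0602
grasp_force: 0.0
t 6.55 pos [ 0.5183 -0.1832  0.1875] yaw y -33.96 zax [ 1.8e-03 -6.0e-04 -1.0e+00] w 0.0602 gf 0.0 F [-0.3  0.  -0.7] q7 -32.6
target [0.4509 0.13   0.19  ] delta tool cm [ 22.21 -23.08  -0.28] norm 32.04
```

```bash
python3 -m creep '[[[0.3,2.5,-2.5,0,0,0,0],[0.3,2.5,-2.6,0,0,0,0],[0.3,2.5,-2.6,0,0,0,0],[0.3,2.5,-2.6,0,0,0,0],[0.3,2.5,-2.6,0,0,0,0],[0.3,2.5,-2.6,0,0,0,0],[0.3,2.5,-2.6,0,0,0,0],[0.3,2.5,-2.6,0,0,0,0],[0.3,2.2,-2.4,0,0,0,0],[0.3,0,0,0,0,0,0]]]'; python3 t.py s3 0.065
python3 - <<'E'
from h import *
p,d=capture("scene");cv2.imwrite("pics/s2.png",cv2.resize(p[100:260,130:330,::-1],None,fx=3,fy=3))
E
```

```text
time: 7.55
position: [0.4492, 0.1341, 0.1856]
tool_rot: [[0.554, 0.832, 0.0], [0.832, -0.554, 0.002], [0.001, -0.001, -1.0]]
wrist_force: [0.8, -0.8, 0.3]
width: 0.06
grasp_force: 0.0
t 7.55 pos [0.4492 0.1341 0.1856] yaw y -33.64 zax [ 3.0e-04  1.5e-03 -1.0e+00] w 0.06 gf 0.0 F [ 0.8 -0.8  0.3] q7 -71.0
target [0.4509 0.13   0.065 ] delta tool cm [-0.26  0.37 12.06] norm 12.07
```

View pics/s2.png

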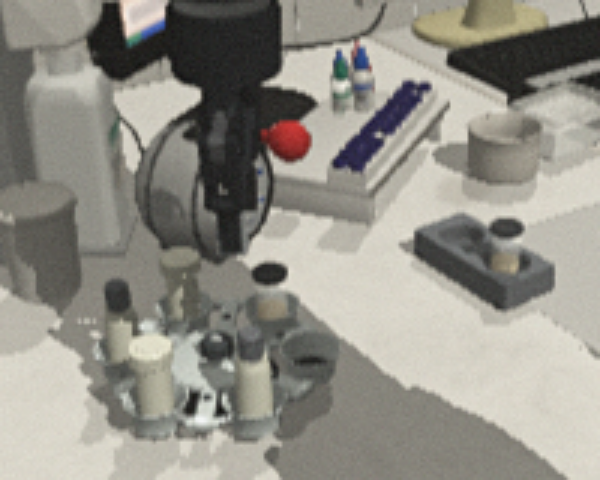

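The vial stands upright in the near well, crop (506,245). I'll correct the lateral offset and descend on the bottle.

```bash
python3 -m creep '[[[0.3,0,0,2,0,0,0],[0.3,0,0,2,0,0,0],[0.3,0,0,0,0,0,0],[0.3,0,0,0,0,0,0]]]'; python3 t.py s3 0.074
```

```text
time: 8.0
position: [0.4503, 0.1295, 0.1456]
tool_rot: [[0.559, 0.829, -0.001], [0.829, -0.559, -0.0], [-0.001, -0.0, -1.0]]
wrist_force: [-0.1, 0.4, 0.3]
width: 0.0598
grasp_force: 0.0
t 8.0 pos [0.4503 0.1295 0.1456] yaw y -33.99 zax [-6.e-04 -2.e-04 -1.e+00] w 0.0598 gf 0.0 F [-0.1  0.4  0.3] q7 -73.5
target [0.4509 0.13   0.074 ] delta tool cm [0.07 0.02 7.16] norm 7.16
```

It was only a settling transient. Descend and grip.

```bash
python3 -m creep '[[[0.3,0.1,0,2.5,0,0,0],[0.3,0,0,2.5,0,0,0],[0.3,0,0,1.5,0,0,0],[0.3,0,0,0.6,0,0,0],[0.3,0,0,0,0,0,0],[1,0,0,0,0,0,0],[1,0,0,0,0,0,0],[1,0,0,0,0,0,0],[1,0,0,0,0,0,0],[1,0,0,0,0,0,0]]]' 40; python3 t.py s2 0.20
```

```text
time: 9.0
position: [0.4515, 0.131, 0.075]
tool_rot: [[0.559, 0.829, 0.002], [0.829, -0.559, 0.0], [0.001, 0.001, -1.0]]
wrist_force: [0.4, -1.0, 8.2]
width: 0.018
grasp_force: 39.0
t 9.0 pos [0.4515 0.131  0.075 ] yaw y -33.96 zax [ 1.5e-03  4.0e-04 -1.0e+00] w 0.018 gf 39.0 F [ 0.4 -1.   8.2] q7 -78.9
target [0.4858 0.0581 0.2   ] delta tool cm [ -4.12   6.94 -12.5 ] norm 14.88
```

```bash
python3 -m creep '[[[1,0,0,-1,0,0,0],[1,0,0,-2,0,0,0],[1,0,0,-2.5,0,0,0],[1,0,0,-2,0,0,0],[1,-0.5,1,-0.5,0,0,0],[1,-1.2,2,0,0,0,0],[1,-1.2,2,0,0,0,0],[1,-0.9,1.5,0,0,0,0],[1,-0.3,0.4,0,0,0,0],[1,0,0,0,0,0,0]]]'; python3 t.py s2 0.077
```

```text
time: 10.0
position: [0.4851, 0.0581, 0.1547]
tool_rot: [[0.559, 0.829, 0.0], [0.829, -0.559, 0.0], [0.0, 0.0, -1.0]]
wrist_force: [0.2, 0.2, 0.8]
width: 0.0177
grasp_force: 39.3
t 10.0 pos [0.4851 0.0581 0.1547] yaw y -34.01 zax [ 1.e-04  1.e-04 -1.e+00] w 0.0177 gf 39.3 F [0.2 0.2 0.8] q7 -63.2
target [0.4858 0.0581 0.077 ] delta tool cm [0.04 0.06 7.77] norm 7.77
```

```bash
python3 -m creep '[[[1,0,0,0,0,0,0]]]'>/dev/null; python3 t.py s2 0.077
python3 - <<'E'
from h import *
p,d=capture("scene");cv2.imwrite("pics/s3.png",cv2.resize(p[100:260,130:330,::-1],None,fx=3,fy=3))
E
```

```text
t 10.1 pos [0.4848 0.0592 0.1546] yaw y -33.91 zax [ 0.e+00  4.e-04 -1.e+00] w 0.018 gf 39.3 F [-0.2 -0.4  0.2] q7 -63.2
target [0.4858 0.0581 0.077 ] delta tool cm [-0.04  0.15  7.76] norm 7.76
```

View pics/s3.png

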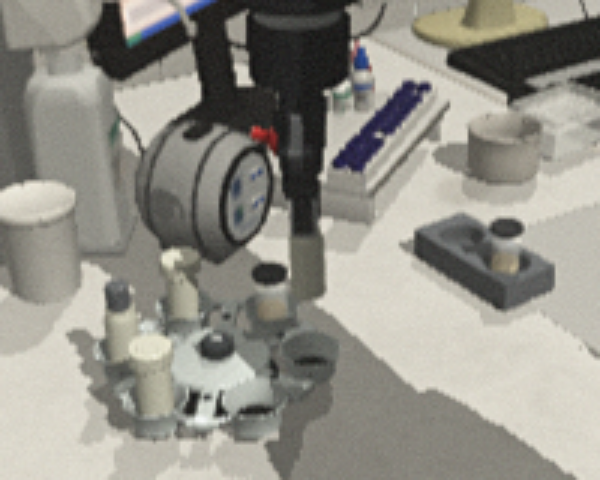

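The bottle hangs upright at crop (308,265) above the vial's old bucket, and its own bucket at (258,405) is empty. Lower it.

```bash
python3 -m creep '[[[1,0,0.1,2,0,0,0],[1,0,0,2.2,0,0,0],[1,0,0,1.5,0,0,0],[1,0,0,1,0,0,0],[1,0,0,0.5,0,0,0],[1,0,0,0.4,0,0,0],[1,0,0,0.2,0,0,0],[1,0,0,0,0,0,0],[1,0,0,0,0,0,0]]]'; python3 t.py s2 0.075
```

```text
time: 11.05
position: [0.4862, 0.0579, 0.0767]
tool_rot: [[0.558, 0.83, 0.001], [0.83, -0.558, 0.0], [0.0, 0.0, -1.0]]
wrist_force: [0.5, -0.7, -0.5]
width: 0.0183
grasp_force: 39.3
t 11.05 pos [0.4862 0.0579 0.0767] yaw y -33.95 zax [ 6.e-04  1.e-04 -1.e+00] w 0.0183 gf 39.3 F [ 0.5 -0.7 -0.5] q7 -68.1
target [0.4858 0.0581 0.075 ] delta tool cm [-0.   -0.04  0.17] norm 0.17
```

Release, rise, and go over tube 2 (slot 4).

```bash
python3 -m creep '[[[1,0,0,0.1,0,0,0],[1,0,0,0.1,0,0,0],[0.3,0,0,0,0,0,0],[0.3,0,0,0,0,0,0],[0.3,0,0,0,0,0,0],[0.3,0,0,0,0,0,0],[0.3,0,0,-2,0,0,0],[0.3,0,0,-3,0,0,0],[0.3,0,0,-3,0,0,0],[0.3,0,0,-1,0,0,0]]]'; python3 t.py s4 0.165
```

```text
time: 12.05
position: [0.4869, 0.058, 0.1667]
tool_rot: [[0.559, 0.829, 0.003], [0.829, -0.559, 0.0], [0.002, 0.002, -1.0]]
wrist_force: [-0.3, -0.4, 0.1]
width: 0.0595
grasp_force: 0.0
t 12.05 pos [0.4869 0.058  0.1667] yaw y -33.96 zax [ 3.e-03  4.e-04 -1.e+00] w 0.0595 gf 0.0 F [-0.3 -0.4  0.1] q7 -62.6
target [0.4958 0.1963 0.165 ] delta tool cm [11.96 -6.99  0.18] norm 13.85
```

```bash
python3 -m creep '[[[0.3,2.2,-1.3,0,0,0,0],[0.3,3,-1.7,0,0,0,0],[0.3,3,-1.7,0,0,0,0],[0.3,2.5,-1.5,0,0,0,0],[0.3,1.3,-0.8,0,0,0,0],[0.3,0,0,0,0,0,0],[0.3,0,0,0,0,0,0],[0.3,0,0,2,0,0,0],[0.3,0,0,0,0,0,0]]]'; python3 t.py s4 0.057
```

```text
time: 12.95
position: [0.4942, 0.1944, 0.1427]
tool_rot: [[0.56, 0.829, -0.003], [0.829, -0.56, -0.002], [-0.003, -0.001, -1.0]]
wrist_force: [-0.7, 0.5, -0.8]
width: 0.0601
grasp_force: 0.0
t 12.95 pos [0.4942 0.1944 0.1427] yaw y -34.04 zax [-0.0025 -0.0018 -1.    ] w 0.0601 gf 0.0 F [-0.7  0.5 -0.8] q7 -78.7
target [0.4958 0.1963 0.057 ] delta tool cm [0.27 0.04 8.57] norm 8.57
```

```bash
python3 -m creep '[[[0.3,0.1,0,2.5,0,0,0],[0.3,0,0,2.5,0,0,0],[0.3,0,0,2,0,0,0],[0.3,0,0,1.2,0,0,0],[0.3,0,0,0.3,0,0,0],[0.3,0,0,0,0,0,0],[1,0,0,0,0,0,0],[1,0,0,0,0,0,0],[1,0,0,0,0,0,0],[1,0,0,0,0,0,0]]]' 40; python3 t.py s3 0.15
```

```text
time: 13.95
position: [0.4962, 0.1975, 0.0603]
tool_rot: [[0.559, 0.829, 0.002], [0.829, -0.559, 0.001], [0.001, 0.001, -1.0]]
wrist_force: [-0.0, 0.2, 6.7]
width: 0.0343
grasp_force: 39.1
t 13.95 pos [0.4962 0.1975 0.0603] yaw y -33.96 zax [ 1.7e-03  6.0e-04 -1.0e+00] w 0.0343 gf 39.1 F [-0.   0.2  6.7] q7 -83.3
target [0.4509 0.13   0.15  ] delta tool cm [-8.11  0.02 -8.98] norm 12.1
```

```bash
python3 -m creep '[[[1,0,0,-1,0,0,0],[1,0,0,-2,0,0,0],[1,0,0,-2.5,0,0,0],[1,0,0,-2.5,0,0,0],[1,-1,0,0,0,0,0],[1,-2,0,0,0,0,0],[1,-2.5,0,0,0,0,0],[1,-2,0,0,0,0,0],[1,-0.6,0,0,0,0,0],[1,0,0,0,0,0,0]]]'; python3 -m creep '[[[1,0,0,0,0,0,0],[1,0,0,0,0,0,0]]]' >/dev/null; python3 t.py s3 0.062
```

```text
time: 14.95
position: [0.4502, 0.1295, 0.1396]
tool_rot: [[0.559, 0.829, 0.0], [0.829, -0.559, -0.0], [0.0, 0.0, -1.0]]
wrist_force: [-0.3, 0.8, -0.7]
width: 0.0343
grasp_force: 39.9
t 15.15 pos [0.4506 0.1309 0.1393] yaw y -33.91 zax [ 3.e-04  5.e-04 -1.e+00] w 0.034 gf 39.9 F [ 0.2 -0.9 -0.2] q7 -74.5
target [0.4509 0.13   0.062 ] delta tool cm [-0.06  0.07  7.73] norm 7.74
```

Run:
```python
from h import *
p,d=capture("scene");cv2.imwrite("pics/s4.png",cv2.resize(p[100:260,130:330,::-1],None,fx=3,fy=3))
```

```text
(no output)
```

View pics/s4.png

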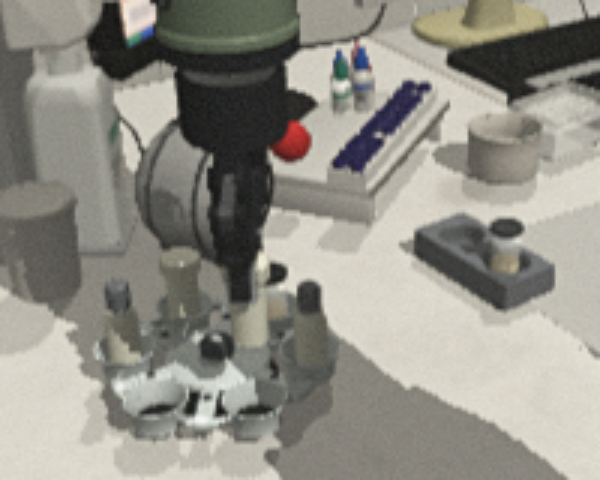

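The tube hangs above its target bucket at crop (250,320), and the bottle is seated at (312,335). Lower the tube.

```bash
python3 -m creep '[[[1,0,0,2,0,0,0],[1,0,0,2.2,0,0,0],[1,0,0,1.5,0,0,0],[1,0,0,1,0,0,0],[1,0,0,0.5,0,0,0],[1,0,0,0.4,0,0,0],[1,0,0,0.1,0,0,0],[1,0,0,0,0,0,0],[1,0,0,0,0,0,0]]]'; python3 t.py s3 0.06
```

```text
time: 16.1
position: [0.4505, 0.1301, 0.0627]
tool_rot: [[0.559, 0.829, 0.001], [0.829, -0.559, 0.0], [0.001, 0.0, -1.0]]
wrist_force: [-0.5, 0.2, -1.0]
width: 0.0344
grasp_force: 39.9
t 16.1 pos [0.4505 0.1301 0.0627] yaw y -33.95 zax [ 7.e-04  2.e-04 -1.e+00] w 0.0344 gf 39.9 F [-0.5  0.2 -1. ] q7 -80.4
target [0.4509 0.13   0.06  ] delta tool cm [0.01 0.04 0.27] norm 0.27
```

```bash
python3 -m creep '[[[1,0,0,0.2,0,0,0],[1,0,0,0.1,0,0,0],[0.3,0,0,0,0,0,0],[0.3,0,0,0,0,0,0],[0.3,0,0,0,0,0,0],[0.3,0,0,-1,0,0,0],[0.3,0,0,-3,0,0,0],[0.3,0,0,-3.5,0,0,0],[0.3,0,0,-3,0,0,0],[0.3,0,0,-1.5,0,0,0]]]'; python3 t.py w 0.18
```

```text
time: 17.1
position: [0.4508, 0.1304, 0.1823]
tool_rot: [[0.558, 0.83, 0.003], [0.83, -0.558, 0.001], [0.002, 0.002, -1.0]]
wrist_force: [-0.0, -0.3, 0.2]
width: 0.0602
grasp_force: 0.0
t 17.1 pos [0.4508 0.1304 0.1823] yaw y -33.95 zax [ 2.7e-03  8.0e-04 -1.0e+00] w 0.0602 gf 0.0 F [-0.  -0.3  0.2] q7 -71.8
target [ 0.518 -0.183  0.18 ] delta tool cm [-22.24  23.08   0.22] norm 32.05
```

```bash
python3 -m creep '[[[0.3,-2,2.1,0,0,0,0],[0.3,-2.7,2.8,0,0,0,0],[0.3,-2.8,2.9,0,0,0,0],[0.3,-2.8,2.9,0,0,0,0],[0.3,-2.8,2.9,0,0,0,0],[0.3,-2.8,2.9,0,0,0,0],[0.3,-2.8,2.9,0,0,0,0],[0.3,-2.3,2.4,0,0,0,0],[0.3,-1.2,1.3,0,0,0,0],[0.3,0,0,0,0,0,0]]]'; python3 -m creep '[[[0.3,0,0,2,0,0,0],[0.3,0,0,0,0,0,0],[0.3,0,0,0,0,0,0]]]' >/dev/null; python3 t.py w 0.046
python3 - <<'E'
from h import *
for n,s in(("top",np.s_[130:240,150:330]),("scene",np.s_[150:260,150:330])):
  p,d=capture(n);cv2.imwrite(f"pics/{n}5.png",cv2.resize(p[s][:,:,::-1],None,fx=3,fy=3))
a=[cv2.imread(f"pics/{n}5.png")[:297] for n in("top","scene")];cv2.imwrite("pics/b5.png",np.vstack(a))
E
```

```text
time: 18.1
position: [0.5177, -0.1856, 0.1797]
tool_rot: [[0.561, 0.828, 0.0], [0.828, -0.561, -0.0], [-0.0, 0.0, -1.0]]
wrist_force: [-0.5, -0.5, -0.1]
width: 0.0598
grasp_force: 0.0
t 18.4 pos [ 0.5177 -0.1822  0.1598] yaw y -33.89 zax [-5.e-04  5.e-04 -1.e+00] w 0.0599 gf 0.0 F [-0.4  0.1  0.3] q7 -34.6
target [ 0.518 -0.183  0.046] delta tool cm [-0.05  0.07 11.38] norm 11.38
```

View pics/b5.png

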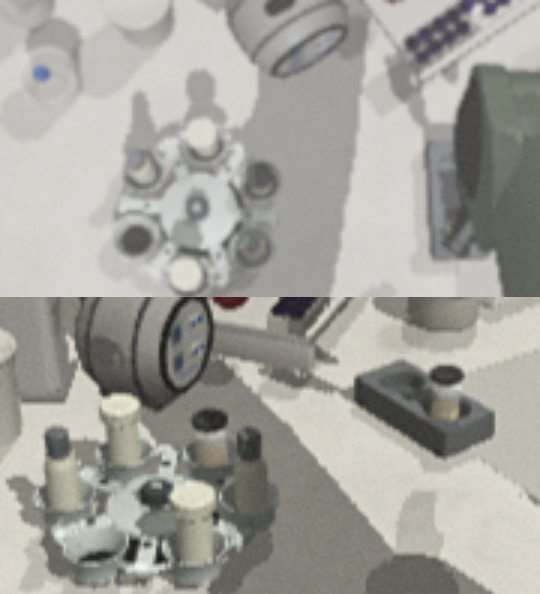

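The tubes are now opposite at top crop (202,138) and (185,272), and the bottles at (142,168) and (255,245). The empty bucket is at (137,240), and the parked vial stands upright in the stand. Fetch the vial.

```bash
python3 -m creep '[[[0.3,0,0.1,3,0,0,0],[0.3,0,0,3,0,0,0],[0.3,0,0,2.5,0,0,0],[0.3,0,0,1.9,0,0,0],[0.3,0,0,0.9,0,0,0],[0.3,0,0,0,0,0,0],[1,0,0,0,0,0,0],[1,0,0,0,0,0,0],[1,0,0,0,0,0,0],[1,0,0,0,0,0,0]]]' 30; python3 -m creep '[[[1,0,0,-0.5,0,0,0],[1,0,0,-1.5,0,0,0],[1,0,0,-2.5,0,0,0],[1,0,0,-3,0,0,0],[1,0,0,-3,0,0,0],[1,0,0,-2.5,0,0,0],[1,0,0,0,0,0,0]]]' >/dev/null;  python3 t.py s4 0.18
```

```text
time: 19.5
position: [0.5194, -0.1838, 0.0475]
tool_rot: [[0.559, 0.829, 0.002], [0.829, -0.559, -0.001], [0.001, 0.002, -1.0]]
wrist_force: [-1.0, 0.3, 6.5]
width: 0.0314
grasp_force: 29.0
t 20.2 pos [ 0.5202 -0.1841  0.1808] yaw y -33.97 zax [ 0.0054 -0.0019 -1.    ] w 0.031 gf 29.8 F [ 0.1 -0.3 -1.7] q7 -33.9
target [0.4958 0.1963 0.18  ] delta tool cm [ 3.018e+01 -2.327e+01 -1.000e-02] norm 38.11
```

```bash
python3 -m creep '[[[1,1.5,-1.2,0,0,0,0],[1,2.8,-2.2,0,0,0,0],[1,3.5,-2.7,0,0,0,0],[1,3.5,-2.7,0,0,0,0],[1,3.5,-2.7,0,0,0,0],[1,3.5,-2.7,0,0,0,0],[1,3.5,-2.7,0,0,0,0],[1,3.5,-2.7,0,0,0,0],[1,3,-2.2,0,0,0,0],[1,1.5,-1.2,0,0,0,0]]]'; python3 -m creep '[[[1,0.4,-0.3,0,0,0,0],[1,0,0,0,0,0,0],[1,0,0,0,0,0,0],[1,0,0,0,0,0,0]]]' >/dev/null; python3 t.py s4 0.0495
```

```text
time: 21.2
position: [0.4935, 0.1955, 0.1769]
tool_rot: [[0.556, 0.831, 0.0], [0.831, -0.556, 0.001], [0.001, -0.0, -1.0]]
wrist_force: [0.1, -0.2, -0.6]
width: 0.0314
grasp_force: 29.8
t 21.6 pos [0.4943 0.1956 0.1764] yaw y -34.05 zax [ 0.e+00 -5.e-04 -1.e+00] w 0.0311 gf 29.8 F [ 0.5 -0.6 -1.2] q7 -77.3
target [0.4958 0.1963 0.0495] delta tool cm [ 0.14  0.08 12.69] norm 12.69
```

```bash
python3 -m creep '[[[1,0.1,0.1,2,0,0,0],[1,0,0,3,0,0,0],[1,0,0,3,0,0,0],[1,0,0,2,0,0,0],[1,0,0,1.2,0,0,0],[1,0,0,0.7,0,0,0],[1,0,0,0.4,0,0,0],[1,0,0,0,0,0,0],[1,0,0,0,0,0,0]]]'; python3 t.py s4 0.0495
```

```text
time: 22.5
position: [0.4959, 0.1974, 0.054]
tool_rot: [[0.559, 0.829, 0.001], [0.829, -0.559, 0.0], [0.001, 0.001, -1.0]]
wrist_force: [-0.5, -0.5, -1.4]
width: 0.0311
grasp_force: 29.8
t 22.5 pos [0.4959 0.1974 0.054 ] yaw y -33.96 zax [ 9.e-04  3.e-04 -1.e+00] w 0.0311 gf 29.8 F [-0.5 -0.5 -1.4] q7 -83.9
target [0.4958 0.1963 0.0495] delta tool cm [-0.1   0.05  0.45] norm 0.46
```

```bash
python3 -m creep '[[[1,0,0,0.2,0,0,0],[1,0,0,0.2,0,0,0],[1,0,0,0,0,0,0],[0.3,0,0,0,0,0,0],[0.3,0,0,0,0,0,0],[0.3,0,0,0,0,0,0],[0.3,0,0,-1,0,0,0],[0.3,0,0,-3,0,0,0],[0.3,0,0,-3,0,0,0],[0.3,0,0,-3,0,0,0]]]'; python3 -m creep '[[[0.3,0,0,-3,0,0,0],[0.3,-2,2,0,0,0,0],[0.3,-4,2,0,0,0,0],[0.3,-4,2,0,0,0,0],[0.3,-3,3,0,0,0,0],[0.3,-3,3,0,0,0,0],[0.3,-3,3,0,0,0,0],[0.3,-3,3,0,0,0,0],[0.3,-3,3,0,0,0,0],[0.3,-3,3,0,0,0,0]]]'
python3 -m creep '[[[0.3,-1.5,1.5,0,0,0,0],[0.3,0,0,0,0,0,0],[0.3,0,0,0,0,0,0]]]'>/dev/null
python3 - <<'E'
from h import *
for n,s in(("top",np.s_[140:240,150:330]),("scene",np.s_[160:260,150:330])):
  p,d=capture(n);cv2.imwrite(f"pics/{n}6.png",cv2.resize(p[s][:,:,::-1],None,fx=3,fy=3))
  if n=="top":
    P=[]
    for v in range(160,240):
      for u in range(170,265):
        if d[v,u]>0:
          o,r=ray("top",u,v);P.append(o+r*d[v,u])
    P=np.array(P)
a=[cv2.imread(f"pics/{n}6.png") for n in("top","scene")];cv2.imwrite("pics/b6.png",np.vstack(a))
for i,z in enumerate([.086,.072,.1,.086,.072,.1]):
  a=np.radians(-4.1-60*i);X=np.array([.5307,.1243])+.08*np.array([np.cos(a),np.sin(a)])
  q=P[(np.hypot(*(P[:,:2]-X).T)<.025)&(abs(P[:,2]-z)<.008)]
  print(i,len(q),((q.min(0)+q.max(0))/2-np.r_[X,z]).round(4),(np.percentile(q[:,2],90)-z).round(4))
E
```

```text
time: 23.5
position: [0.4952, 0.1973, 0.1511]
tool_rot: [[0.558, 0.83, -0.0], [0.83, -0.558, 0.0], [0.0, -0.0, -1.0]]
wrist_force: [0.6, -0.3, -0.1]
width: 0.0596
grasp_force: 0.0
time: 24.5
position: [0.5382, -0.1708, 0.1802]
tool_rot: [[0.558, 0.83, 0.001], [0.83, -0.558, -0.0], [0.0, 0.0, -1.0]]
wrist_force: [0.5, -0.3, -0.5]
width: 0.0597
grasp_force: 0.0
0 89 [ 0.0009 -0.0003 -0.0017] 0.003
1 69 [ 0.0005  0.0002 -0.0002] 0.0029
2 30 [-0.0006 -0.0015 -0.0009] 0.0013
3 100 [-0.0005 -0.0008 -0.0006] 0.0024
4 73 [-0.      0.0036 -0.0006] 0.0032
5 26 [-0.001  -0.0001 -0.0016] 0.0017
```

View pics/b6.png

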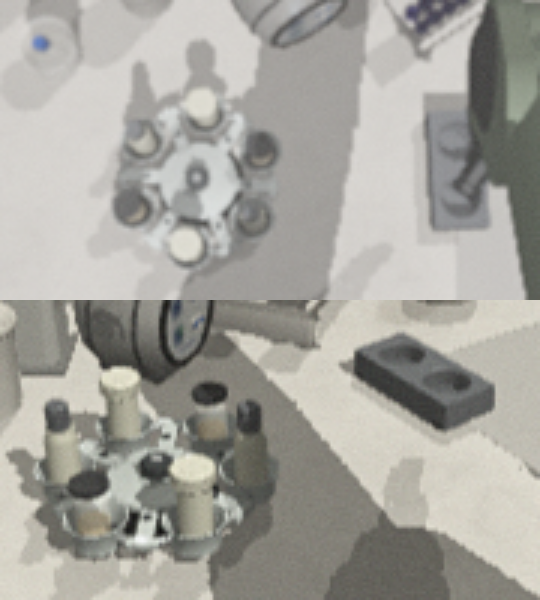

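All six tops are at the seated heights and within 4 mm of their bucket centres. The pairs are opposite: tubes at (202,108)/(185,243), vials at (260,150)/(132,207), bottles at (142,138)/(255,215).

```bash
python3 -c "
from station import *
print(hand_in())"
```

```text
the job is handed in; nothing more can be done
None
```

The rotor is rebalanced and handed in: all six containers are seated and each kind stands in opposite buckets by the final camera check, but hand-in returned no verdict.

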